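Turn the vial box round in its sleeve

TASK

One of the two vial boxes on the bench was put away back to front: its plain white end sticks out of the sleeve and its blue front is hidden inside. Slide that box right out, turn it end for end, and slide it back fully home, so that the blue front is flush with the mouth of its own sleeve and the pull points outwards, like the other one. Keep the box level so that no vials tip out, and leave the other box and the things around it where they are.

Things in the scene. Friction and masses are not known exactly. Their poses are not given: they have to be found in the camera images.
- sleeve: dark grey sleeve with a clear roof, screwed to the bench; holds the box that is back to front. Outside 135 long (x), 74 wide (y), 53 high; all walls 4 thick: inside 131 deep, 66 wide, 45 high, floor 4 above the bench. Open only at its -x end, the mouth. Two screw ears 3 high stand out 13 at its sides. Origin: centre of its underside, on the bench; x points along it, inwards from the mouth
- sleeve_mouth (a point): middle of the sleeve's inner floor at the mouth, 67.5 from the sleeve's origin; axes as the sleeve's (x inwards)
- box: loose open-topped vial box to be turned: white, blue front, foam full of red- and white-capped vials up to 2 below the rim; 0.2 to 0.4 kg; 130 long (x) without the pull, 58 wide (y), 40 high. 4 play each side in the sleeve, 5 in height. Origin: centre of its underside, half-way along the 130; -x towards the blue front and pull, +x towards the plain white rear end
- box_front (a point): bottom middle of the blue front face, 65 from the box's origin towards -x; axes as the box's. Once the box is home, with its rear against the sleeve's closed end, this face is 1 inside the mouth and only the pull is outside
- box_pull (a point): middle of the tip of the blue pull tongue, 99 from the box's origin towards -x, 18 above its underside. The pull sticks out 34 from the front, 24 wide, 10 thick, lip at the tip 16 high. At the start the pull is inside near the sleeve's closed end, and the white rear end stands 35 to 46 out of the mouth
- sleeve2: the other sleeve, the same in size and make, screwed down beside the first (centres 120 to 145 apart, nearly parallel), on either side of it; origin and axes alike
- box2: the other vial box, the same but with yellow and white caps, already the right way round and home in sleeve2, blue pull outwards; leave it
- wash_bottle: upright white bottle with a yellow cap and bent spout, 70 across, 207 high with the spout; loose; origin: centre of its base; leave it
- glove_box: white and blue carton of gloves, 240 x 120 x 70; loose; origin: centre of its underside; leave it
- steel_tray: empty steel tray, 130 x 60 x 18; loose; origin: centre of its underside; leave it
Things that resemble listed ones, but are neither listed nor needed, are in the scene too. What is shaped like the sleeve but orange is not meant.

How it is judged:
By the outcome, as a careful person would: the job done as asked, in the order asked, and still so for the second after the job is handed in, with the robot touching nothing.
It also fails if it takes over 72 s, if anything falls off the work surface, if the arm or the gripper's body presses on something with over 40 N, if the wrist force passes 120 N, or if a joint passes its speed limit or range.

ROBOT

A 6-joint arm with a two-finger parallel gripper is mounted at the origin on the work surface. World frame = base frame: x ahead of the robot, y to its left, z up, the work surface at z = 0. Lengths are in m, angles in rad, forces in N, time in s.
With the tool pointing down it reaches from about 0.275 to 1 m from the base axis. Payload 8.4 kg.
Tool frame: the origin (TCP) lies on the centre line of the jaws, within the pads' length; the fingertips stand 17 mm ahead of it and the grasp point (between the pads) lies 2 mm behind it (bot.tcp_to_tips is the z of the fingertips in the tool frame, in m); z points along the fingers, y is the line along which they close (so a half turn about z gives the same grasp; the last joint's range is limited). The gripper opens to 85 mm and grips with 20 to 120 N. Pads are 22 mm wide; open, the fingers measure 114 mm over their backs; the gripper's body (76 mm by 85 mm) begins 54 mm behind the grasp point. The pads swing forward as they close: fully open they stand 13 mm farther back than shut.
Start: joints at [1.167, 0.353, 1.633, -0, 1.155, -0.002], TCP at [0.244, 0.575, 0.248] pointing down, gripper open.
Joint ranges: [-2.63, 2.63], [-0.92, 2.1], [0.06, 2.66], [-1.3, 4.44], [0, 2.69], [-3.02, 3.02]. Speed limits (rad/s): [2.22, 2.22, 2.79, 3.14, 3.14, 3.14].

INTERFACE

Orientations are given as a unit quaternion [x, y, z, w].
In Python, from workcell import bot, hand, kinematics, get_obs, vision, hand_in gives the robot as it stands. The module is installed in compiled form; this text tells all that it offers. Calls block until the motion is done:
- bot.reach(position, orientation): joint-space move of the TCP to a pose.
- bot.servo_line(position, ori=None, velocity=0.15): straight line of the TCP; ori=None keeps the orientation; velocity is the mean speed in m/s.
- bot.goto_joints(angles): joint-space move.
- hand.move_gripper(opening, strength=None): finger opening in m; strength is the grip in N (None keeps the last); returns when the fingers have stopped.
- bot.dwell(seconds).
- kinematics.solve_ik(position, orientation): joint angles nearest the present ones, or None.
- get_obs(): the state.
- vision.read_camera(name): name is "side" or "top"; returns a dict with "frame" (384x512x3 uint8, red, green, blue), "intrinsics" (3x3 intrinsics, pixels), "dist" ([k1, k2, p1, p2, k3] as OpenCV has them; the pictures are not rectified), "view" (4x4, takes a point from world to camera coordinates). Camera axes: x right, y down, z forward; pixel columns grow to the right and rows downward; lengths in m; the calibration is good to about 2 mm. A picture is of the moment at which its call begins. There is no depth.
A pose or a line that the arm cannot do raises bot.IKError and nothing moves.
- hand_in(): hands the job in; it is judged then, once.
The state is a dict: "time_s": time; "joint_pos": joint angles; "joint_vel": joint speeds; "joint_efforts": joint torques, N m; "position": TCP position; "orientation": TCP orientation; "wrist_force": force on the tool from outside, world axes, zero at the start; "ft_torque": the same for the moment, N m; "gripper_width": finger opening in m; "grip_force": force on a finger pad.
Only numpy, scipy, OpenCV 4.12 (cv2) and the standard library are available. Lean on these libraries where they do the work, as an engineer would, in place of code of your own. Each camera call takes 0.05 s, during which the arm holds its last target. There are 200 camera calls.

## Working session

There is one attempt and no reset: what is moved stays moved. The work goes in short steps, each a Python script; the robot and the scene stay as the last script left them, time stands still between calls to the robot, and variables do not carry over. Pictures are saved under pics/ and viewed, at most 10 in all, crops included, and the job is handed in when it is done.

```bash
mkdir -p pics; ls
python3 - <<'E'
from workcell import vision,get_obs
import cv2
for n in("top","side"):
    r=vision.read_camera(n); cv2.imwrite(f"pics/{n}0.png",cv2.resize(r["frame"][:,:,::-1],(800,600),interpolation=cv2.INTER_CUBIC))
    print(r["intrinsics"].tolist(),r["dist"],r["view"].round(4).tolist())
o=get_obs();print(o["time_s"],o["orientation"],o["gripper_width"])
E
```

```text
pics
[[399.11689360494995, 0.0, 253.65823647820395], [0.0, 399.11689360494995, 191.47920833966126], [0.0, 0.0, 1.0]] [-0.05605138  0.          0.          0.          0.        ] [[0.1129, -0.9936, 0.0039, -0.0502], [-0.9678, -0.1109, -0.2259, 0.6043], [0.2249, 0.0217, -0.9741, 1.121], [0.0, 0.0, 0.0, 1.0]]
[[479.25731028545687, 0.0, 261.63684932842017], [0.0, 479.25731028545687, 196.096591500805], [0.0, 0.0, 1.0]] [-0.02863237  0.          0.          0.          0.        ] [[0.777, -0.6292, -0.0169, -0.4528], [-0.4263, -0.5062, -0.7497, 0.2804], [0.4632, 0.5898, -0.6616, 1.4665], [0.0, 0.0, 0.0, 1.0]]
0.1 [ 1.99551064e-01  9.79887234e-01 -6.06001439e-04 -1.20525670e-04] 0.08575495329681007
```

View pics/top0.png

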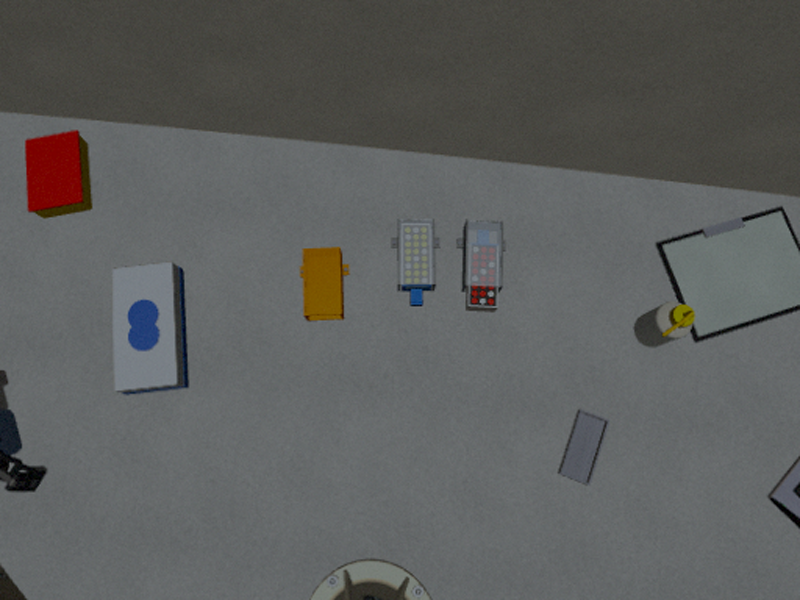

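View pics/side0.png

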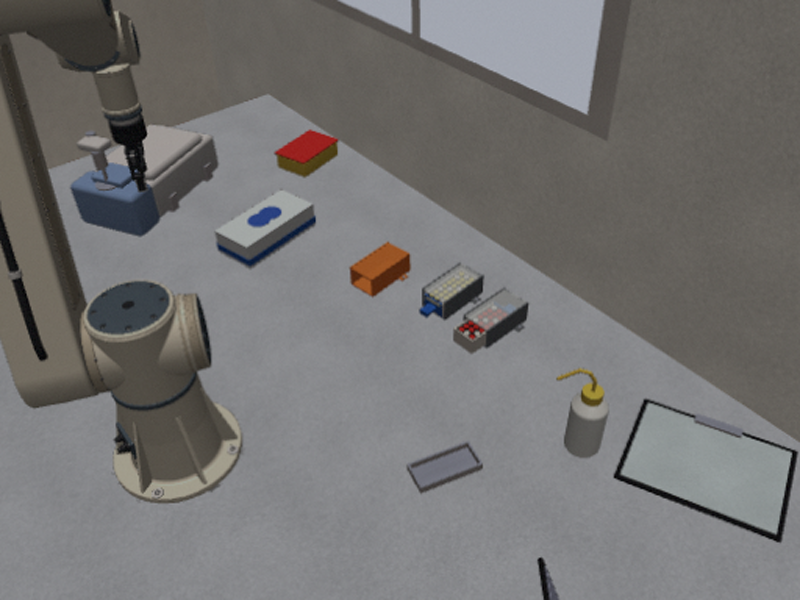

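Top view: the orange sleeve at (323,283) is a decoy. The sleeve at (416,255) has yellow caps and its blue pull out, so it is sleeve2/box2. The sleeve at (484,255) has red caps and a white end out at (482,300), so it is the target. I'll confirm with an enlarged crop.

Run:
```python
from workcell import vision
import cv2,numpy as np
t=np.mean([vision.read_camera("top")["frame"] for _ in range(6)],0)
s=np.mean([vision.read_camera("side")["frame"] for _ in range(6)],0)
def c(f,x,y,w,h,k):
    return cv2.resize(np.clip(f[y:y+h,x:x+w,::-1]*1.6,0,255).astype('uint8'),None,fx=k,fy=k,interpolation=cv2.INTER_CUBIC)
cv2.imwrite("pics/c1.png",c(t,245,132,80,70,8))   # px=245+u/8
cv2.imwrite("pics/c2.png",c(s,262,162,80,66,9))
```

```text
(no output)
```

View pics/c1.png

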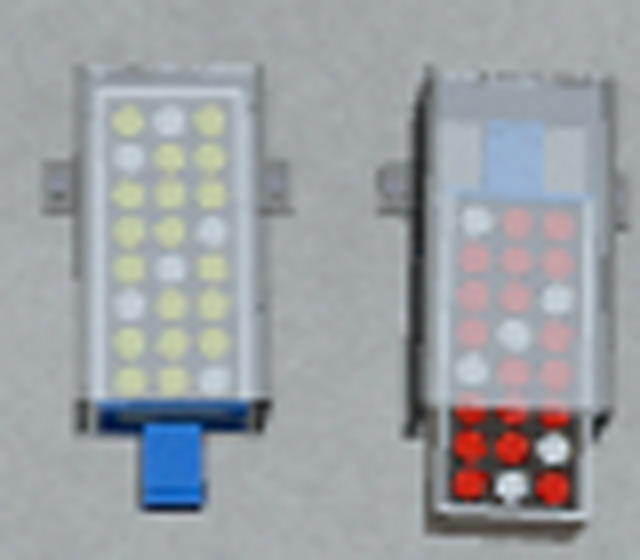

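View pics/c2.png

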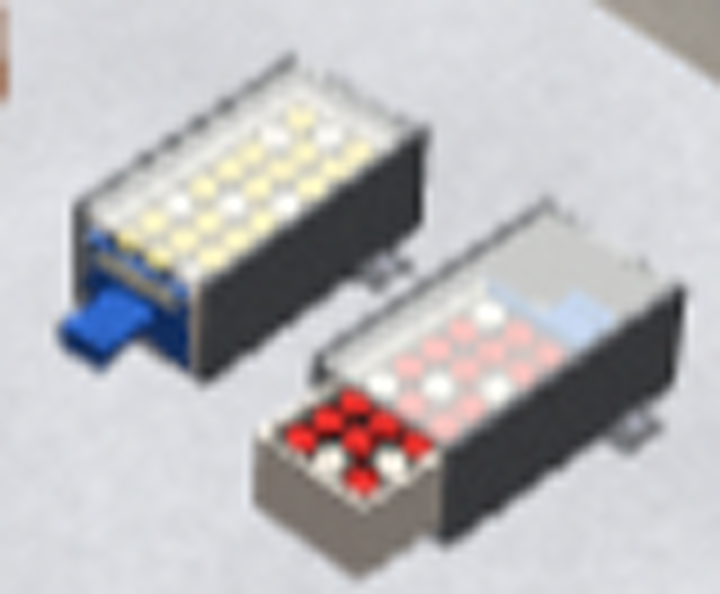

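Confirmed: the right-hand sleeve in the top view (red caps, white end out, blue front visible deep inside) is the target. The side crop agrees. Next I fit the poses from corner pixels in both views.

```bash
cat > h.py <<'E'
import numpy as np,cv2
from scipy.optimize import least_squares
from workcell import vision
def cams(): return {n:vision.read_camera(n) for n in("top","side")}
def proj(c,P):
    V=c["view"]; return cv2.projectPoints(np.asarray(P,float).reshape(-1,1,3),cv2.Rodrigues(V[:3,:3])[0],V[:3,3],c["intrinsics"],np.asarray(c["dist"]))[0][:,0]
def world(p,L): # p=x,y,yaw
    L=np.asarray(L,float);c,s=np.cos(p[2]),np.sin(p[2])
    return np.c_[p[0]+c*L[:,0]-s*L[:,1],p[1]+s*L[:,0]+c*L[:,1],L[:,2]]
def fit(C,obs,p0):
    # obs: list (cam,local xyz,pixel)
    def f(p): return np.concatenate([proj(C[n],world(p,[l]))[0]-u for n,l,u in obs])
    r=least_squares(f,p0,loss="soft_l1"); return r.x,f(r.x).reshape(-1,2)
def crop(n,x,y,w,h,k,name,N=4,lines=()):
    f=np.mean([vision.read_camera(n)["frame"] for _ in range(N)],0)
    cv2.imwrite(name,cv2.resize(np.clip(f[y:y+h,x:x+w,::-1]*1.6,0,255).astype('uint8'),None,fx=k,fy=k,interpolation=cv2.INTER_CUBIC))
E
cat > fit1.py <<'E'
from h import *
C=cams()
T=lambda u,v:(245+(u+.5)/8-.5,132+(v+.5)/8-.5)
S=lambda u,v:(262+(u+.5)/9-.5,162+(v+.5)/9-.5)
a,b,h=.0675,.037,.053
ob=[("top",(a,b,h),T(430,70)),("top",(a,-b,h),T(613,78)),("top",(-a,-b,h),T(605,412)),("top",(-a,b,0),T(410,437)),
("side",(-a,b,h),S(317,362)),("side",(a,b,h),S(548,203)),("side",(a,-b,h),S(686,288)),("side",(-a,-b,h),S(443,440)),("side",(-a,-b,0),S(445,547)),("side",(a,-b,0),S(672,388))]
p,r=fit(C,ob,[.75,-.1,0]);print("sleeve",p.round(4));print(r.round(1).tolist())
# box end: origin at rear (white) end bottom centre, x inwards
ob=[("top",(0,.029,.044),T(437,516)),("top",(0,-.029,.044),T(585,520)),("side",(0,.029,.044),S(257,430)),("side",(0,-.029,.044),S(366,508)),("side",(0,.029,.004),S(258,500)),("side",(0,-.029,.004),S(360,580))]
q,r=fit(C,ob,[.65,-.1,0]);print("boxend",q.round(4));print(r.round(1).tolist())
m=world(p,[(-a,0,0)])[0];print("mouth",m,"out",np.linalg.norm(m[:2]-q[:2]),"lateral",(q[:2]-m[:2])@[-np.sin(p[2]),np.cos(p[2])])
o2=[("top",(a,b,h),T(75,66)),("top",(a,-b,h),T(262,66)),("side",(-a,-b,0),S(205,383)),("side",(-a,b,h),S(77,203)),("side",(a,b,h),S(292,57)),("side",(a,-b,h),S(428,128))]
p2,r=fit(C,o2,[.75,.03,0]);print("sleeve2",p2.round(4),r.round(1).tolist(),"dist",np.linalg.norm(p2[:2]-p[:2]))
E
python3 fit1.py
```

```text
sleeve [ 0.7229 -0.1399  0.0563]
[[-0.6, 0.1], [0.1, 0.5], [0.4, 0.5], [-1.3, 0.2], [-0.4, -1.0], [0.2, -0.5], [0.3, -0.1], [1.1, 0.9], [0.1, 0.1], [0.6, -0.2]]
boxend [ 0.616  -0.1476  0.0568]
[[-0.5, -0.3], [0.0, 0.2], [0.1, -0.0], [0.1, -0.2], [-0.3, 0.6], [0.3, 0.2]]
mouth [ 0.65550932 -0.14371524  0.        ] out 0.03967713798364415 lateral -0.0016126851456918167
sleeve2 [ 0.7111 -0.0066  0.1136] [[-0.3, 0.1], [-0.0, 0.2], [0.2, 0.2], [-0.4, 0.0], [0.4, -0.4], [0.3, 0.1]] dist 0.1338128883488129
```

```bash
cat >> h.py <<'E'
from workcell import bot,hand,kinematics,get_obs
P=np.array([.7229,-.1399,.0563])  # sleeve
Q=lambda phi:[np.cos(phi/2),np.sin(phi/2),0,0]
def at(dx,dy=0,z=None): # relative to mouth along sleeve axes
    w=world(P,[(-.0675+dx,dy,0)])[0]; w[2]=z; return w
def st(t=""):
    o=get_obs(); print(t,round(o["time_s"],1),np.round(o["position"],4),"F",np.round(o["wrist_force"],1),"M",np.round(o["ft_torque"],2),"w",round(o["gripper_width"],4),"g",round(o["grip_force"],1),"q",np.round(o["joint_pos"],2))
E
python3 - <<'E'
from h import *
y=P[2]
for phi in (y,y+np.pi):
    for d in(-.023,-.25): print(phi,d,kinematics.solve_ik(at(d,-.0016,.024),Q(phi)))
E
```

```text
0.0563 -0.023 [-2.30005361e-01  6.55265927e-01  1.71352265e+00 -4.44089210e-16
  7.72804077e-01  1.28449097e+00]
0.0563 -0.25 [-3.77486822e-01  4.39945440e-01  2.18304611e+00 -4.44089210e-16
  5.18601106e-01  1.13700950e+00]
3.197892653589793 -0.023 [-2.30005361e-01  6.55265927e-01  1.71352265e+00 -4.44089210e-16
  7.72804077e-01 -1.85710169e+00]
3.197892653589793 -0.25 [-3.77486822e-01  4.39945440e-01  2.18304611e+00 -4.44089210e-16
  5.18601106e-01 -2.00458315e+00]
```

Run:
```python
from h import *
y=P[2];g=(-.0397+.017,-.0016)
bot.reach(at(*g,.16),Q(y)); st("above")
bot.servo_line(at(*g,.024),velocity=.1); st("down")
hand.move_gripper(.05,60); st("grip")
crop("side",250,150,100,80,8,"pics/grip.png")
bot.servo_line(at(g[0]-.02,-.0016,.0245),velocity=.06); st("20 out")
bot.servo_line(at(g[0]-.22,0,.0245),velocity=.08); st("out")
crop("side",200,150,140,100,5.7,"pics/out.png")
```

```text
above 3.7 [ 0.6332 -0.1457  0.1601] F [-0.1 -0.  -0.3] M [-0.02 -0.04  0.02] w 0.0856 g 0.0 q [-0.23  0.48  1.65  0.    1.01  1.28]
down 5.2 [ 0.6334 -0.1467  0.0247] F [-0.8 -1.1 -0.6] M [ 0.01  0.03 -0.01] w 0.085 g 0.0 q [-0.23  0.65  1.71 -0.    0.77  1.28]
grip 5.6 [ 0.6333 -0.1466  0.0248] F [-1.   0.9  5.4] M [0.16 0.2  0.03] w 0.0573 g 63.3 q [-0.23  0.65  1.71  0.    0.77  1.28]
20 out 6.3 [ 0.6114 -0.1478  0.0247] F [-5.5 -1.   8.6] M [-0.09  0.5   0.01] w 0.0573 g 64.5 q [-0.24  0.63  1.76 -0.    0.75  1.28]
out 8.9 [ 0.4135 -0.1574  0.0245] F [-0.4 -0.6 -1.9] M [-0.07  0.16 -0.01] w 0.0574 g 64.3 q [-0.37  0.44  2.17  0.    0.53  1.15]
```

View pics/out.png

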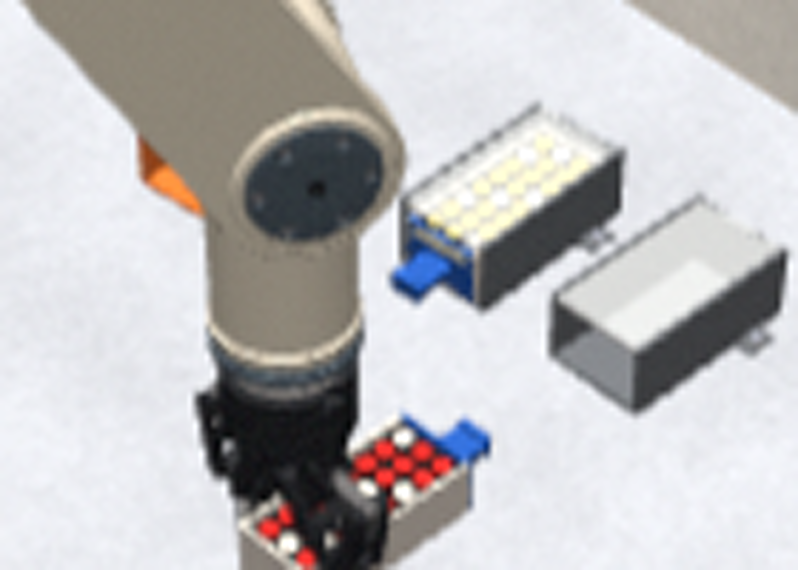

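The box is fully out and level, the sleeve at (670,300) is empty, and box2 is untouched. Next: set it down, regrip nearer the blue front, lift and turn.

```bash
python3 - <<'E'
from h import *
y=P[2];d=-.2427
bot.servo_line(at(d,0,.0207),velocity=.03); st("set")
hand.move_gripper(.085,60)
bot.servo_line(at(d+.083,0,.022),velocity=.08); st("slid")
hand.move_gripper(.05,80); st("grip")
bot.servo_line(at(d+.043,0,.075),velocity=.08); st("lift")
for k in(.5,1): bot.reach(at(d+.043,0,.075),Q(y+np.pi*k))
st("turned")
bot.servo_line(at(-.130,0,.0285),velocity=.1); st("pre")
crop("side",225,150,110,85,7,"pics/pre.png")
crop("top",265,140,70,85,7,"pics/pret.png")
E
python3 -c "
import cv2,numpy as np
a=cv2.imread('pics/pre.png');b=cv2.imread('pics/pret.png')
o=np.hstack([a,b]);cv2.imwrite('pics/pre2.png',cv2.resize(o,(800,int(o.shape[0]*800/o.shape[1]))) )"
```

```text
set 9.4 [ 0.4136 -0.1575  0.0208] F [0.1 0.1 2.4] M [0.12 0.06 0.02] w 0.057 g 64.8 q [-0.37  0.45  2.17  0.    0.52  1.15]
slid 11.0 [ 0.4954 -0.1526  0.0219] F [ 0.1  0.1 -0.8] M [-0.   -0.   -0.05] w 0.0851 g 0.0 q [-0.3   0.52  2.01 -0.    0.61  1.21]
grip 11.3 [ 0.4959 -0.1527  0.0224] F [-2.1  0.1  3.9] M [0.11 0.23 0.01] w 0.0569 g 85.5 q [-0.3   0.52  2.01 -0.    0.61  1.21]
lift 12.3 [ 0.4563 -0.155   0.0749] F [ 0.6 -0.9 -2.1] M [ 0.   -0.05  0.01] w 0.0567 g 85.3 q [-0.33  0.39  2.07  0.    0.69  1.18]
turned 15.1 [ 0.4561 -0.1549  0.075 ] F [ 0.3 -0.  -2.7] M [-0.05  0.09  0.04] w 0.0571 g 85.3 q [-0.33  0.39  2.07 -0.    0.69 -1.96]
pre 16.1 [ 0.5253 -0.151   0.0286] F [-0.2  0.4 -2.7] M [-0.    0.06 -0.02] w 0.0569 g 85.3 q [-0.28  0.54  1.95 -0.    0.66 -1.91]
```

View pics/pre.png

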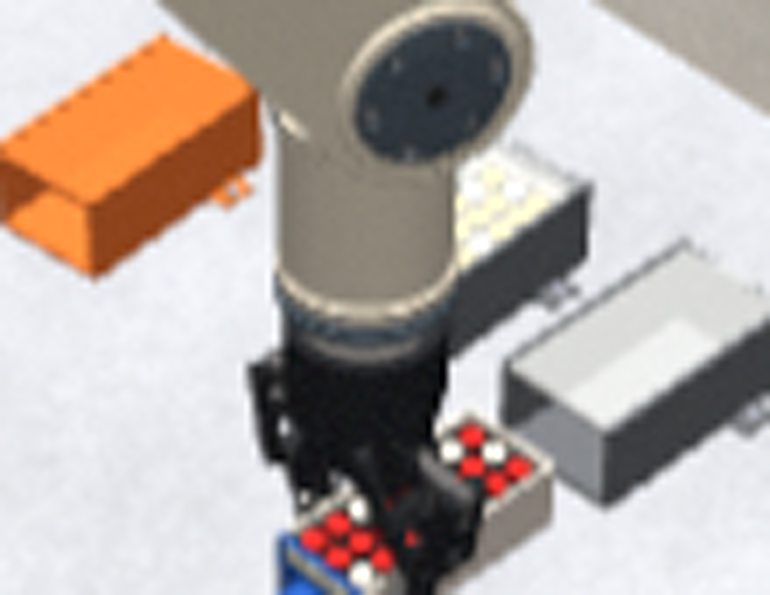

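View pics/pret.png

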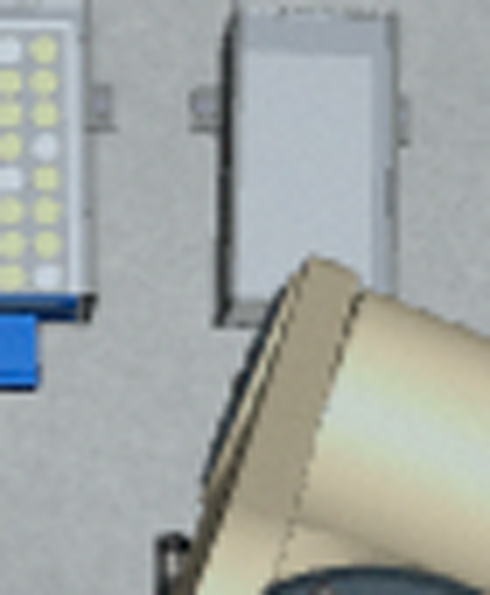

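Side picture: the box is turned, with the blue front towards the robot at (290,560) and the rear end facing the sleeve. The rear rim corners are at (470,415) and (552,465), and the sleeve mouth corners at (503,362) and (605,432). I'll check this against predictions, then insert with force checks.

Run:
```python
from h import *
C=cams(); o=get_obs()
p=[*o["position"][:2],P[2]]; z=o["position"][2]-.022
u=lambda L,p:((proj(C["side"],world(p,L))-[225,150]+.5)*7-.5).round(0).tolist()
print("rear rim pred",u([(.1,.029,z+.04),(.1,-.029,z+.04),(.1,-.029,z)],p),"seen 470,415 552,465 548,522")
print("mouth pred",u([(-.0675,.037,.053),(-.0675,-.037,.053),(-.0675,-.037,0)],P),"seen 503,362 605,432 603,508")
```

```text
rear rim pred [[471.0, 404.0], [556.0, 463.0], [553.0, 522.0]] seen 470,415 552,465 548,522
mouth pred [[503.0, 358.0], [611.0, 432.0], [606.0, 510.0]] seen 503,362 605,432 603,508
```

Run:
```python
from h import *
f0=np.array(get_obs()["wrist_force"])
for d in np.arange(-.115,-.0159,.0110):
    bot.servo_line(at(d,0,.0285),velocity=.08)
    F=np.array(get_obs()["wrist_force"])-f0; print(round(d,3),F.round(1))
    if np.abs(F).max()>10: print("STOP");break
st()
```

```text
-0.115 [ 0.2 -0.7  0.2]
-0.104 [ 0.1 -0.3 -0.6]
-0.093 [-0.2 -1.  -0.8]
-0.082 [ 0.1 -0.4 -0.6]
-0.071 [ 0.  -0.6 -0.1]
-0.06 [ 0.2 -1.9 -0. ]
-0.049 [ 0.1 -1.1  0.1]
-0.038 [-0.7 -0.6  0.1]
-0.027 [-0.1 -1.2 -0. ]
-0.016 [ 0.1 -0.4  0.1]
 19.6 [ 0.6399 -0.1446  0.0285] F [-0.   0.5 -2.5] M [ 0.04  0.11 -0.01] w 0.0571 g 85.3 q [-0.22  0.66  1.7  -0.    0.79 -1.85]
```

Run:
```python
from h import *
bot.servo_line(at(-.016,0,.0263),velocity=.03); st("low")
hand.move_gripper(.085,60)
bot.servo_line(at(-.066,0,.0263),velocity=.08)
bot.servo_line(at(-.066,0,.0235),velocity=.03)
hand.move_gripper(.015,40); st("pull grip")
f0=np.array(get_obs()["wrist_force"])
for d in [-.05,-.04,-.03,-.025,-.022,-.0205,-.019,-.018,-.017,-.016]:
    bot.servo_line(at(d,0,.0235),velocity=.05)
    F=np.array(get_obs()["wrist_force"])-f0; print(d,F.round(1))
    if np.abs(F[:2]).max()>10: print("STOP");break
st()
crop("side",240,140,110,85,7,"pics/home.png")
```

```text
low 19.8 [ 0.6395 -0.1446  0.0264] F [-0.9  0.3  0.4] M [-0.02 -0.09  0.04] w 0.0569 g 85.7 q [-0.22  0.66  1.7   0.    0.78 -1.85]
pull grip 21.8 [ 0.5897 -0.1474  0.0236] F [-1.2  0.   1.1] M [0.01 0.04 0.02] w 0.0231 g 44.3 q [-0.25  0.61  1.81  0.    0.72 -1.87]
-0.05 [ 3.2 -0.1  0.1]
-0.04 [2.1 0.3 0.6]
-0.03 [0.7 0.5 2.4]
-0.025 [-2.   0.7  4.4]
-0.022 [-3.8 -0.2  7.8]
-0.0205 [-3.8 -0.9  8.8]
-0.019 [-4.6  0.6  8.5]
-0.018 [-5.1 -0.3  9.4]
-0.017 [-9.5 -2.  13. ]
-0.016 [-12.8  -1.9  16.6]
STOP
 24.8 [ 0.6359 -0.1447  0.0236] F [-14.1  -1.9  17.7] M [-0.26  2.26 -0.01] w 0.0229 g 46.2 q [-0.23  0.66  1.7  -0.    0.79 -1.85]
```

View pics/home.png

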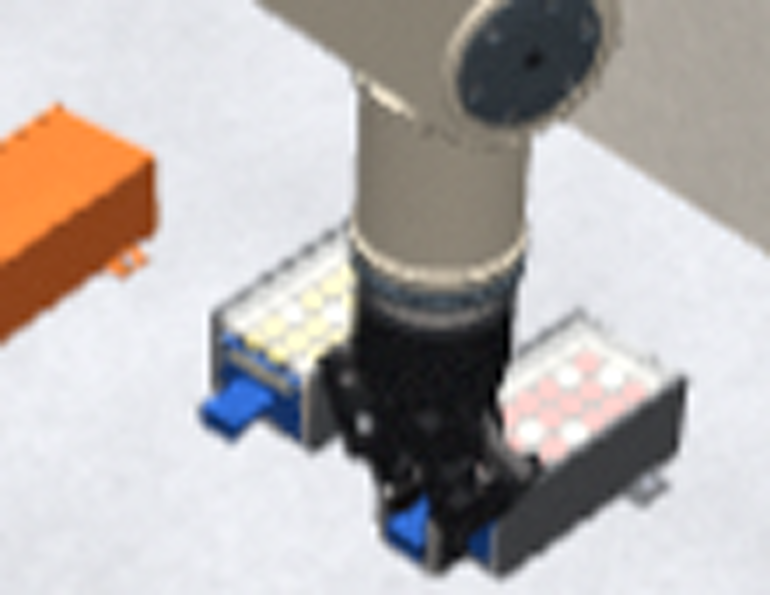

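The box is nearly in, with the blue front at about the mouth (400–490, 530). An upward preload of 17 N built up, so I'll release to let it settle, then look from a clear pose.

Run:
```python
from h import *
hand.move_gripper(.05,40); st("rel")
bot.servo_line(at(-.06,0,.0245),velocity=.08); st("back")
bot.servo_line(at(-.10,0,.13),velocity=.15)
bot.reach(at(-.25,.0,.2),Q(P[2]+np.pi)); st("clear")
crop("side",255,160,90,70,4.4,"pics/a.png");crop("top",245,132,90,75,4.4,"pics/b.png")
a,b=cv2.imread("pics/a.png"),cv2.imread("pics/b.png");h=min(len(a),len(b))
cv2.imwrite("pics/rel.png",np.hstack([a[:h],b[:h]]))
```

```text
rel 25.3 [ 0.6397 -0.1445  0.0233] F [0.8 0.4 0.1] M [ 0.03  0.02 -0.05] w 0.05 g 0.0 q [-0.22  0.66  1.7   0.    0.78 -1.85]
back 26.0 [ 0.5961 -0.1472  0.0247] F [-0.6 -0.8 -0. ] M [ 0.02  0.   -0.04] w 0.0501 g 0.0 q [-0.24  0.62  1.8   0.    0.73 -1.87]
clear 27.6 [ 0.4069 -0.158   0.1999] F [0.2 0.3 0.3] M [ 0.02  0.01 -0.03] w 0.0502 g 0.0 q [-0.37  0.12  2.07  0.    0.96 -2.  ]
```

View pics/rel.png

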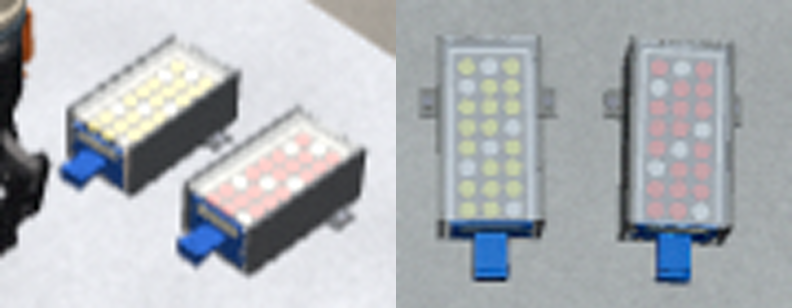

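Both boxes look alike: blue front at the mouth, pull outwards, caps level. One gentle push on the pull's tip with closed fingers will make sure it is against the closed end.

Run:
```python
from h import *
hand.move_gripper(0.0,40)
bot.reach(at(-.10,0,.10),Q(P[2]+np.pi)); bot.servo_line(at(-.08,0,.024),velocity=.1)
bot.servo_line(at(-.052,0,.024),velocity=.08)
bot.dwell(.2);f0=np.array(get_obs()["wrist_force"])
for d in np.arange(-.050,-.030,.001):
    bot.servo_line(at(d,0,.024),velocity=.03)
    o=get_obs();F=np.array(o["wrist_force"])-f0
    a=(np.array(o["position"])[:2]-at(0,0,0)[:2])@[np.cos(P[2]),np.sin(P[2])]
    print(round(d,3),round(a,4),F.round(1))
    if F[0]<-20: print("STOP");break
bot.servo_line(at(-.08,0,.024),velocity=.08);bot.servo_line(at(-.12,0,.13),velocity=.15)
bot.reach(at(-.25,.0,.2),Q(P[2]+np.pi)); st("clear")
crop("top",255,165,80,40,10,"pics/fin.png",8)
```

```text
-0.05 -0.0499 [ 0.2  0.4 -0. ]
-0.049 -0.0489 [1.1 0.5 0.6]
-0.048 -0.0479 [-0.9  0.2 -0.1]
-0.047 -0.0469 [-0.6  1.   0.6]
-0.046 -0.0459 [ 0.6 -0.4 -0.3]
-0.045 -0.0449 [-0.8  0.4  0.6]
-0.044 -0.0447 [-4.3  0.2  2.1]
-0.043 -0.0446 [-6.8  0.   5.7]
-0.042 -0.0446 [-10.1  -1.4   8.1]
-0.041 -0.0446 [-13.9  -2.5   9.7]
-0.04 -0.0445 [-17.3  -2.3  11.9]
-0.039 -0.0445 [-20.4  -3.9  14.6]
STOP
clear 36.2 [ 0.4064 -0.158   0.1999] F [0.6 0.3 0.5] M [ 0.02 -0.01 -0.01] w 0.0 g 0.0 q [-0.37  0.12  2.07  0.    0.96 -2.  ]
```

View pics/fin.png

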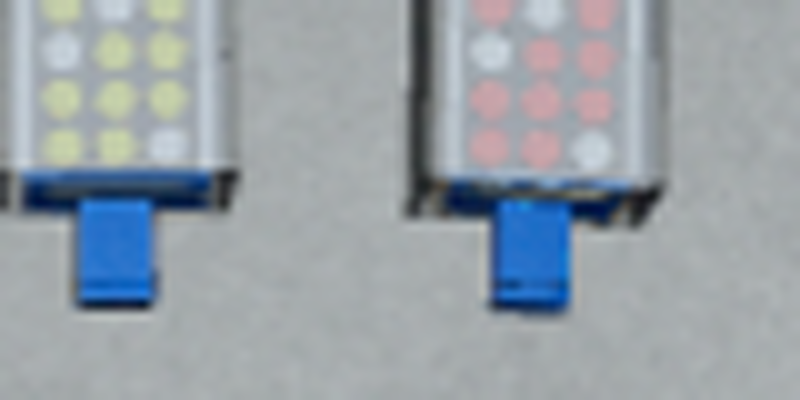

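The box stopped hard at -44.6 mm (predicted -44), and the picture shows the blue front at the mouth with the pull at (530,250) pointing out. Box2 is unchanged.

```bash
python3 -c "
from workcell import hand_in; print(hand_in())"
```

```text
the job is handed in; nothing more can be done
None
```

The red-capped box was slid right out, turned end for end and pushed fully home, with its blue front at the sleeve mouth and its pull outwards. The job was handed in at about 36 s on the robot's clock, and the other box was left where it was.

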